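# Refit a load-cell simulator's switch knob and set it four clicks up from the stop

## Robot

A 6-joint arm with a two-finger parallel gripper is mounted at the origin on the work surface. World frame = base frame: x ahead of the robot, y to its left, z up, the work surface at z = 0. Lengths are in mm, angles in degrees, forces in N, time in s.
With the tool pointing down it reaches from about 350 to 875 mm from the base axis. Payload 15.5 kg.
Tool frame: the origin (TCP) lies midway between the tips of the shut fingers; the grasp point (between the pads) lies 19 mm behind it; z points along the fingers, y is the line along which they close (so a half turn about z gives the same grasp; the last joint's range is limited). The gripper opens to 85 mm and grips with 20 to 120 N. Pads are 22 mm wide; open, the fingers measure 114 mm over their backs; the gripper's body (76 mm by 85 mm) begins 54 mm behind the grasp point. The pads swing forward as they close: fully open they stand 13 mm farther back than shut.
Start: joints at [-80.3, 28.281, 77.091, -0, 74.628, -5.472], TCP at [163.574, -603.217, 231.277] pointing down, gripper open.
Joint ranges: [-166.48, 166.48], [-47.26, 123.95], [12.59, 153.08], [-70.14, 250.14], [6.76, 159.57], [-176.63, 176.63]. Speed limits (degrees/s): [108.29, 108.29, 147.25, 172.46, 172.46, 172.46].

## Interface

Orientations are given as [roll, pitch, yaw] about the fixed x, y, z axes, in that order (R = Rz(yaw) Ry(pitch) Rx(roll)).
In Python, from cell import sense, get_image, job_done gives the robot as it stands.
- The arm moves only by the shell command python3 -m crank 'ROWS' [FORCE]. ROWS is JSON, one flat list of numbers, 7 for each row, row after row: the shift along the world's x, y, z in m, then the turn, a rotation vector about the world's x, y, z in degrees, then the gripper command: -1 is shut, 1 is fully open, values between are in proportion. A call has 1 to 5 rows; each row shifts and turns the commanded pose from where the row before left it; what a row does not reach is not made up. A row lasts 1/10 s, in which the tool goes at most 50 mm and 8.59 degrees, less where a joint would pass 70% of its speed; a pose out of reach is approached as far as the arm can. A call is refused whole if a number of a shift passes 0.05 or a number of a turn 8.59, either way. A call with a gripper value outside its range is refused whole. The fingers move at their own pace and stop on an object; FORCE is the grip in N (left out, the last holds). Time passes only in rows, so rows that do not move let the fingers close. It gives the time, the measured TCP pose, the force, the opening and the grip force at its end, in the units of the state.
- sense(): the state, without advancing time (a new reading comes with each control period).
- get_image(name): name is "scene" or "top" or "wrist"; returns a dict with "img" (400x640x3 uint8, blue, green, red), "mtx" (3x3 intrinsics, pixels), "extrinsics" (4x4, takes a point from world to camera coordinates); the wrist camera has in their place "T_tool_cam" (4x4, takes a point from camera to tool coordinates, whose origin is the TCP and whose axes are the flange's). Camera axes: x right, y down, z forward; pixel columns grow to the right and rows downward; lengths in mm; the calibration is good to about 2 mm. The wrist camera is an equidistant fisheye: a pixel r from the principal point sees the ray r / f radians off the axis. A picture is of the moment at which its call begins: read the wrist's pose just before it. There is no depth.
- job_done(): hands the job in; it is judged then, once.
The state is a dict: "time": time; "q": joint angles; "joint_velocities": joint speeds; "tau": joint torques, N m; "position": TCP position; "tool_rot": TCP orientation; "force": force on the tool from outside, world axes, zero at the start; "ft_torque": the same for the moment, N m; "gripper_width": opening from 0.0 (shut) to 1.0 (fully open); "grasp_force": force on a finger pad.
Only numpy, scipy, OpenCV 4.12 (cv2) and the standard library are available. Lean on these libraries where they do the work, as an engineer would, in place of code of your own. Each camera call takes 0.05 s, during which the arm holds its last target. There are 200 camera calls.

## Task

Put the loose bar knob back on the bare switch spindle of the load-cell simulator and push it gently fully home. The switch has no scale, so turn the knob anticlockwise until it leans firmly against its stop, without wringing it, then clockwise exactly four clicks, to the fifth detent; let go with the knob still fully home, and leave the other things on the bench alone.

Things in the scene. Friction and masses are not known exactly. Their poses are not given: they have to be found in the camera images.
- simulator: The load-cell simulator: grey-blue box 160 (x) x 210 (y) x 70 mm high with a flat black level control panel on top, standing fixed on the bench. Origin: centre of its underside. On the panel (its own frame): bare switch spindle at x -25, y -40 mm; flat display 3 mm high at x 48, y -40; rocker switch at x 48, y 30; a row of four 18 mm high binding posts along y 78 mm.
- spindle_top (a point): Centre of the upper end of the bare steel switch spindle, an upright flat-sided blade 12 mm (its own x) by 6 mm (its own y) standing 18 mm proud of the panel (88 mm above the bench) through a 2.5 mm high, 20 mm wide nut. The top 4 mm taper to 8.5 x 2.5 mm. z is up; the frame turns with the spindle, so x always lies along the blade's long side.
- spindle (a joint): Spindle angle, rad, growing clockwise seen from above. Nine detents 0.314 (18 degrees) apart, the first at 0; starts in the 2nd to 4th. About 0.12 N m is needed for each click, then it snaps by itself into the next detent. The anticlockwise stop is rigid and lies 0.045 before the first detent (at -0.045): lean on it with 0.15 to 0.25 N m, more than a click takes; over 0.35 strains it.
- knob: The switch's loose grey bar knob, upright on the bench, about 70 g. Origin: centre of its underside; z up, x along the bar. Skirt 40 mm wide, 16 high. Underside socket 13 (x) x 7 x 13.5 mm deep fits the 12 x 6 spindle either way round, 0.08 rad play each way; spring clips 4 mm in take 10 to 15 N to pass. Home: roof on the spindle's end, underside 13.5 mm below it, 4.5 above the panel.
- knob_bar (a point): Centre of the knob's grip bar, 28 mm above the knob's underside: the bar is 38 mm long (x), 12 mm wide (y) and 24 mm high, standing on the skirt (16 to 40 mm above the underside).
- circuit_board: Bystander: loose circuit board 90 x 150 mm, about 14 mm high, lying flat. Origin: centre of its underside.
- display_module: Bystander: loose flat display in a metal frame, about 85 x 120 x 8 mm. Origin: under its centre.
- screwdriver: Bystander: loose yellow-handled screwdriver 190 mm long, lying along its x. Origin: under its centre.
- screw_tray: Bystander: loose open grey tray of screws, 90 x 70 x 22 mm. Origin: centre of its underside.
Things that resemble listed ones, but are neither listed nor needed, are in the scene too. What is meant by the knob is not red, and is the smaller of those in its own colour.

How it is judged:
By the outcome, as a careful person would: the job done as asked, in the order asked, and still so for the second after the job is handed in, with the robot touching nothing.
It also fails if it takes over 72 s, if anything falls off the work surface, if the arm or the gripper's body presses on something with over 40 N, if the wrist force passes 120 N, or if a joint passes its speed limit or range.

## Working session

There is one attempt and no reset: what is moved stays moved. The work goes in short steps, Python scripts to look and compute and a shell command to move; the robot and the scene stay as the last step left them, time stands still between calls to the robot, and variables do not carry over. Pictures are saved under pics/ and viewed, at most 11 in all, crops included, and the job is handed in when it is done.

```bash
mkdir -p pics; ls; python3 - <<'E'
from cell import sense,get_image
import cv2,numpy as np
s=sense();print(s)
for n in("top","scene"):
    d=get_image(n);cv2.imwrite(f"pics/{n}0.png",d["img"]);np.savez(f"pics/{n}0.npz",**{k:np.array(v) for k,v in d.items()})
    print(n,np.array(d["mtx"]).round(1).tolist(),np.array(d["extrinsics"]).round(3).tolist())
E
```

```text
pics
{'time': 0.0, 'q': array([-8.03011177e+01,  2.83154501e+01,  7.71286336e+01, -1.10992112e-03,
        7.46295349e+01, -5.47097998e+00]), 'joint_velocities': array([ 0.00665176, -0.02587742, -0.03178502, -0.04951745,  0.00810865,
       -0.11724257]), 'tau': array([ 5.06057666e-03, -8.82151723e+01, -3.83860230e+01,  7.85266593e-05,
        1.02319228e-02, -2.57469821e-05]), 'position': array([ 163.49160329, -602.84294215,  230.68524084]), 'tool_rot': array([-1.79926615e+02, -5.95394135e-03,  1.51701533e+01]), 'force': array([ 0.15605473, -0.22440869,  0.54002169]), 'ft_torque': array([ 0.01060687,  0.01170304, -0.03859911]), 'grasp_force': 0.0, 'gripper_width': 1.0005500691075162}
top [[368.3, 0.0, 317.4], [0.0, 368.3, 195.1], [0.0, 0.0, 1.0]] [[0.006, -1.0, -0.009, -6.842], [-0.998, -0.005, -0.062, 580.377], [0.062, 0.01, -0.998, 1072.694], [0.0, 0.0, 0.0, 1.0]]
scene [[460.9, 0.0, 315.5], [0.0, 460.9, 199.2], [0.0, 0.0, 1.0]] [[0.066, 0.998, 0.018, -38.415], [0.622, -0.027, -0.782, -278.365], [-0.78, 0.063, -0.622, 1747.563], [0.0, 0.0, 0.0, 1.0]]
```

View pics/top0.png

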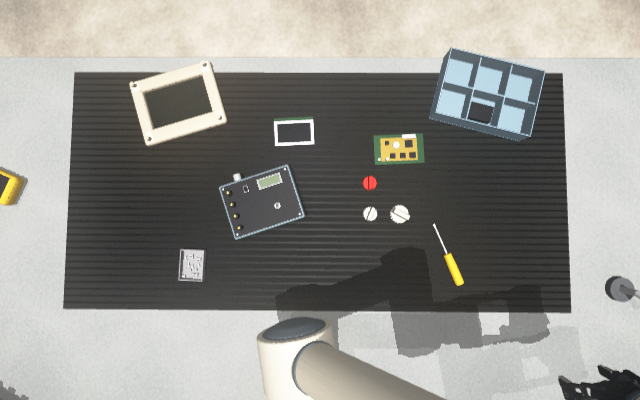

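View pics/scene0.png

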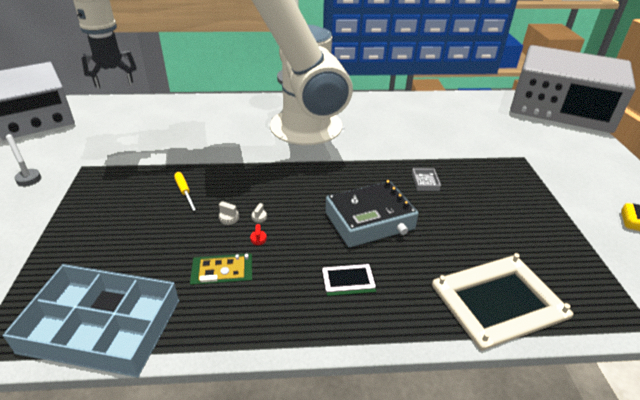

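The top view shows two grey knobs, a smaller one at (370,213) and a larger one at (400,213), plus a red one at (370,183). The smaller grey one fits the description. The simulator is at about (262,202) with its spindle at about (277,205). I'll measure these and confirm in a crop.

```bash
cat > h.py <<'E'
import numpy as np,cv2
from cell import sense,get_image
from scipy.spatial.transform import Rotation as R
def ray_plane(d,uv,z):
    E=np.array(d["extrinsics"]);K=np.array(d["mtx"])
    c=-E[:3,:3].T@E[:3,3];v=E[:3,:3].T@np.linalg.solve(K,[uv[0],uv[1],1]);return c+v*(z-c[2])/v[2]
def wrist(name=None):
    s=sense();d=get_image("wrist")
    d["T"]=np.eye(4);d["T"][:3,:3]=R.from_euler("xyz",s["tool_rot"],degrees=True).as_matrix();d["T"][:3,3]=s["position"]
    d["T"]=d["T"]@np.array(d["T_tool_cam"])
    if name:
        cv2.imwrite(f"pics/{name}.png",d["img"])
        np.savez(f"pics/{name}.npz",**{k:np.array(v) for k,v in d.items()})
    return d
def wray(d,uv):
    K=np.array(d["mtx"]);p=(np.array(uv)-K[:2,2])/np.array([K[0,0],K[1,1]]);r=np.hypot(*p)
    v=np.array([*(p/r*np.sin(r)),np.cos(r)]) if r>1e-9 else np.array([0,0,1.])
    T=np.array(d["T"]);return T[:3,3],T[:3,:3]@v
def wplane(d,uv,z):
    c,v=wray(d,uv);return c+v*(z-c[2])/v[2]
def wproj(d,P):
    T=np.array(d["T"]);q=T[:3,:3].T@(np.array(P)-T[:3,3]);K=np.array(d["mtx"]);h=np.hypot(q[0],q[1]);a=np.arctan2(h,q[2])
    return K[:2,2]+np.array([K[0,0],K[1,1]])*q[:2]/h*a
E
python3 - <<'E'
from h import *
d=dict(np.load("pics/top0.npz"));im=d["img"]
for n,uv,z in[("small",(370,213),40),("big",(400,213),40),("red",(370,183),40),("spindle",(277.5,205.5),88),("c1",(220,186),70),("c2",(288,166),70),("c3",(304,216),70),("c4",(236,239),70)]:
    print(n,ray_plane(d,uv,z).round(1))
d2=dict(np.load("pics/scene0.npz"));
for n,uv,z in[("small",(260,207),40),("spindle",(354,197),88)]:print(n,ray_plane(d2,uv,z).round(1))
a=cv2.resize(im[150:250,210:420],None,fx=3.8,fy=3.8,interpolation=2)[:,:798]
b=cv2.resize(d2["img"][170:245,200:420],None,fx=3,fy=3,interpolation=2);b=cv2.copyMakeBorder(b,0,0,0,max(0,a.shape[1]-b.shape[1]),0)
a=cv2.resize(a,(b.shape[1],380)) if 0 else a
o=np.vstack([a,b[:,:a.shape[1]]]);print(o.shape);cv2.imwrite("pics/c1.png",o[:600])
E
```

```text
small [ 528.1 -156.    40. ]
big [ 528.6 -242.4   40. ]
red [ 615.1 -156.2   40. ]
spindle [546.7 106.2  88. ]
c1 [601.6 271.9  70. ]
c2 [659.5  79.9  70. ]
c3 [518.2  33.3  70. ]
c4 [452.7 223.6  70. ]
small [ 526.4 -154.    40. ]
spindle [552.8 106.7  88. ]
(605, 798, 3)
```

View pics/c1.png

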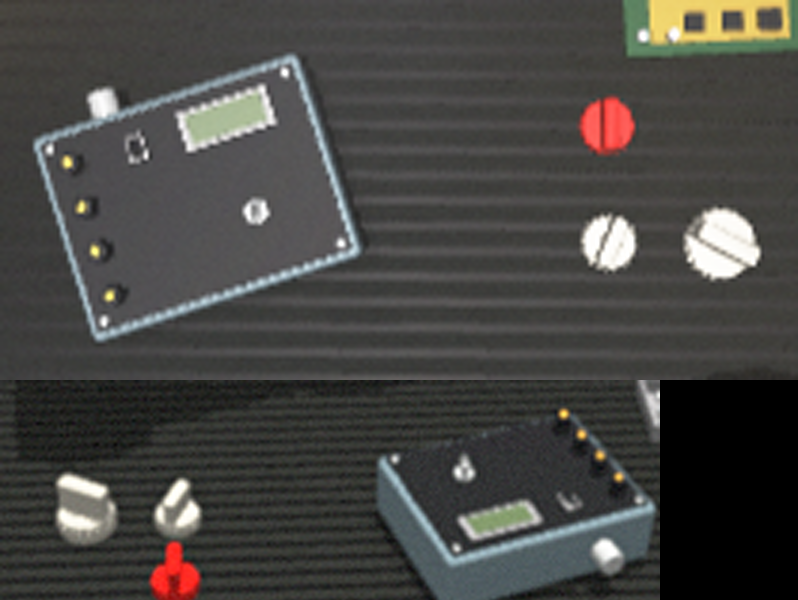

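The crop confirms the smaller grey knob at top-view (370,213), neither the larger grey one nor the red one. It is at about (527,-155) and its bar points at roughly -20°. I'll move above it.

```bash
python3 -m crank '[0.028,0.038,0,0,0,-2.5,0, 0.028,0.038,0,0,0,-2.5,0, 0.028,0.038,0,0,0,-2.5,0, 0.028,0.038,0,0,0,-2.5,0, 0.028,0.038,0,0,0,-2.5,0]' 30
python3 -m crank '[0.028,0.038,0,0,0,-2.5,0, 0.028,0.038,0,0,0,-2.5,0, 0.028,0.038,0,0,0,-2.5,0, 0.028,0.038,0,0,0,-2.5,0, 0.028,0.038,0,0,0,-2.5,0]'
python3 -m crank '[0.028,0.038,0,0,0,-2.5,0, 0.028,0.020,0,0,0,-2.5,0,0.02,0,0,0,0,0,0,0,0,0,0,0,0,0,0,0,0,0,0,0,0]'
python3 - <<'E'
from h import *
d=wrist("w1");print(np.array(d["mtx"]).round(1).tolist());print(wproj(d,[527,-155,40]))
E
```

```text
time: 0.6
position: [304.2, -411.5, 231.1]
tool_rot: [-180.0, 0.0, 2.5]
force: [0.9, -0.5, -0.7]
gripper_width: 0.5
grasp_force: 0.0
time: 1.1
position: [444.3, -221.4, 231.2]
tool_rot: [180.0, 0.0, -9.9]
force: [0.8, -1.3, -0.2]
gripper_width: 0.502
grasp_force: 0.0
time: 1.6
position: [519.3, -165.0, 230.8]
tool_rot: [-180.0, 0.1, -14.8]
force: [0.5, 0.3, -0.1]
gripper_width: 0.498
grasp_force: 0.0
[[309.7, 0.0, 318.1], [0.0, 309.7, 200.6], [0.0, 0.0, 1.0]]
[307.7280849  170.17671921]
```

View pics/w1.png

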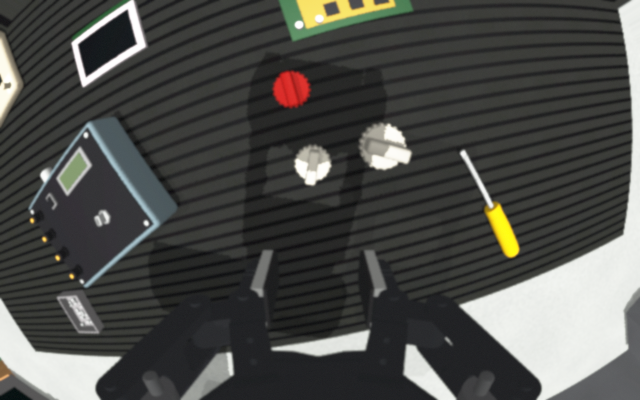

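Wrist view: target knob at (313,164), red knob at (291,89), larger grey knob at (385,147). I'll enlarge the target.

```bash
python3 - <<'E'
from h import *
d=dict(np.load("pics/w1.npz"));c=cv2.resize(d["img"][135:195,285:345],None,fx=10,fy=10,interpolation=cv2.INTER_CUBIC)
for i in range(0,60,10):cv2.putText(c,str(285+i),(i*10,10),0,.4,(0,255,0));cv2.putText(c,str(135+i),(0,i*10+12),0,.4,(0,255,0))
cv2.imwrite("pics/c2.png",c)
E
```

```text
(no output)
```

View pics/c2.png

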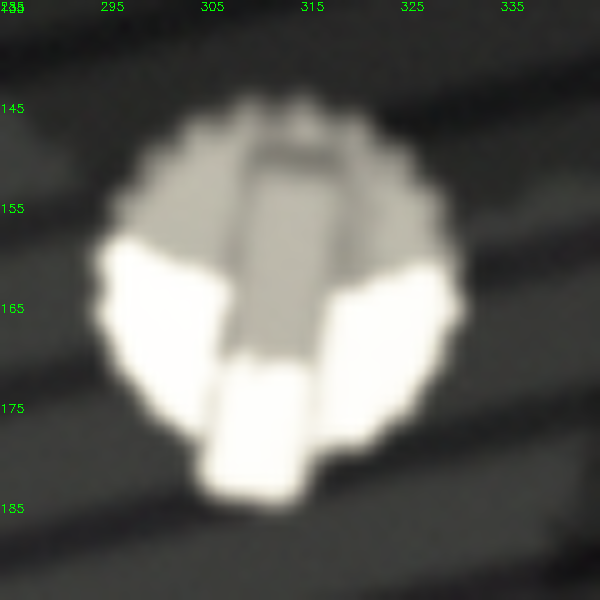

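In the crop, the bar's top face has corners at about (309.3,151.5), (317.8,152), (305,183) and (313.7,184.3).

```bash
python3 - <<'E'
from h import *
d=dict(np.load("pics/w1.npz"))
P=np.array([wplane(d,u,40) for u in[(309.3,151.5),(317.8,152),(304.8,183),(313.7,184.3)]])
print(P.round(1),P.mean(0)); a=(P[0]+P[1]-P[2]-P[3])/2
print(np.linalg.norm(a),np.degrees(np.arctan2(a[1],a[0])),np.linalg.norm(P[0]-P[1]))
print(wplane(d,(311.5,165),16),wplane(d,(101,216),88),wplane(d,(101,216),70))
E
```

```text
[[ 546.8 -162.2   40. ]
 [ 543.8 -170.9   40. ]
 [ 513.6 -147.9   40. ]
 [ 509.6 -157.2   40. ]] [ 528.46902502 -159.54838463   40.        ]
36.45401068415611 -22.574104344853176 9.238437880614718
[ 526.47221836 -158.65833986   16.        ] [553.44023578  94.7171945   88.        ] [550.34399708 112.55268464  70.        ]
```

```bash
python3 -m crank '[0.009,0.006,-0.02,0,0,-3.9,0, 0,0,-0.048,0,0,-3.9,0, 0,0,-0.048,0,0,0,0, 0,0,-0.035,0,0,0,0, 0,0,0,0,0,0,0]'
python3 - <<'E'
from h import *
d=wrist("w2");s=sense();print(s["position"],s["tool_rot"])
cv2.imwrite("pics/c3.png",cv2.resize(d["img"][100:400,160:480],None,fx=1.9,fy=1.9))
E
```

```text
time: 2.15
position: [525.3, -158.7, 76.8]
tool_rot: [-180.0, 0.4, -22.7]
force: [-0.8, 0.3, 0.8]
gripper_width: 0.499
grasp_force: 0.0
[ 526.80896193 -159.19301813   79.32258886] [179.99915171   0.23886609 -22.678658  ]
```

View pics/c3.png

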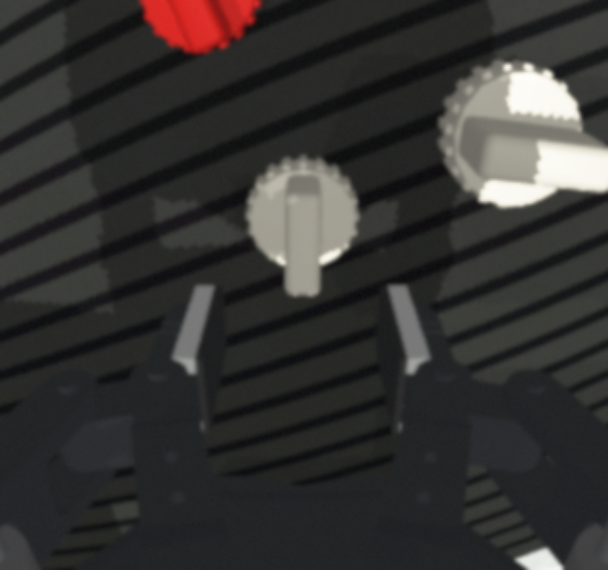

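The bar is vertical and centred between the fingers, with its top face from about (303,197) to (303,292) in the crop. I'll check its position along the bar.

```bash
python3 - <<'E'
from h import *
d=dict(np.load("pics/w2.npz"))
P=[wplane(d,(160+u/1.9,100+v/1.9),40) for u,v in[(303,195),(302.5,292),(286,290),(320,290)]]
print(np.round(P,1),(P[0]+P[1])/2,np.linalg.norm(P[0]-P[1]),np.linalg.norm(P[2]-P[3]))
E
python3 -m crank '[0,0,-0.03,0,0,0,0, 0,0,-0.02,0,0,0,0,0,0,0,0,0,0,0]'
```

```text
[[ 545.2 -167.6   40. ]
 [ 512.4 -153.7   40. ]
 [ 515.4 -148.8   40. ]
 [ 510.8 -159.6   40. ]] [ 528.84857988 -160.63641572   40.        ] 35.59958987383138 11.69980824516463
time: 2.5
position: [528.3, -159.5, 30.7]
tool_rot: [180.0, 0.0, -22.7]
force: [0.1, 0.2, 0.6]
gripper_width: 0.499
grasp_force: 0.0
```

```bash
python3 -m crank '[0,0,-0.01,0,0,0,0, 0,0,0,0,0,0,-1,0,0,0,0,0,0,-1,0,0,0,0,0,0,-1,0,0,0,0,0,0,-1]' 60
python3 -m crank '[0,0,0,0,0,0,-1, 0,0,0,0,0,0,-1,0,0,0,0,0,0,-1]'
python3 -c "
from cell import sense
s=sense();print(s['position'],s['tool_rot'],s['force'],s['ft_torque'],s['gripper_width']*85)"
```

```text
time: 3.0
position: [529.1, -159.5, 21.4]
tool_rot: [180.0, -0.1, -22.6]
force: [-1.6, 0.9, 8.1]
gripper_width: 0.125
grasp_force: 59.2
time: 3.3
position: [529.1, -159.4, 21.5]
tool_rot: [180.0, -0.1, -22.6]
force: [-1.4, 0.4, 7.4]
gripper_width: 0.124
grasp_force: 59.2
[ 529.11144114 -159.44454406   21.45482969] [ 1.79996633e+02 -8.73253371e-02 -2.26221608e+01] [-1.36411412  0.39900479  7.35190886] [-0.00100697  0.22539709  0.06694969] 10.556688092561693
```

```bash
python3 -m crank '[0,0,0.02,0,0,0,-1, 0,0,0.045,0,0,0,-1,0,0,0.045,0,0,0,-1,0,0,0.04,0,0,0,-1,0,0,0,0,0,0,-1]' 80
python3 -m crank '[-0.006,0.048,0,0,0,0,-1, -0.006,0.048,0,0,0,0,-1,-0.006,0.048,0,0,0,0,-1,-0.006,0.048,0,0,0,0,-1,-0.006,0.048,0,0,0,0,-1]'
python3 -m crank '[-0.006,0.048,0,0,0,0,-1, 0,0,0,0,0,0,-1,0,0,0,0,0,0,-1,0,0,0,0,0,0,-1]'
python3 - <<'E'
from h import *
d=wrist("w3");s=sense();print({k:s[k] for k in("position","tool_rot","force","ft_torque","gripper_width")})
print(wproj(d,[548,106,88]))
cv2.imwrite("pics/c4.png",cv2.resize(d["img"][100:400,120:520],None,fx=2,fy=2,interpolation=cv2.INTER_CUBIC))
E
```

```text
time: 3.8
position: [531.1, -160.2, 176.2]
tool_rot: [180.0, -0.5, -22.6]
force: [-0.3, 0.2, -1.8]
gripper_width: 0.116
grasp_force: 78.5
time: 4.3
position: [497.9, 82.5, 170.6]
tool_rot: [-180.0, -0.0, -22.6]
force: [1.1, -0.4, -0.6]
gripper_width: 0.119
grasp_force: 78.5
time: 4.7
position: [492.6, 128.1, 170.4]
tool_rot: [180.0, -0.0, -22.7]
force: [0.2, -0.4, -0.3]
gripper_width: 0.119
grasp_force: 78.6
{'position': array([492.75702417, 127.7593001 , 170.3590596 ]), 'tool_rot': array([ 1.79992328e+02, -8.18088337e-03, -2.26955152e+01]), 'force': array([ 0.02179865,  0.05297529, -0.81483821]), 'ft_torque': array([0.04617009, 0.04608506, 0.02624584]), 'gripper_width': 0.11919927863326012}
[317.22213696 132.33398392]
```

View pics/c4.png

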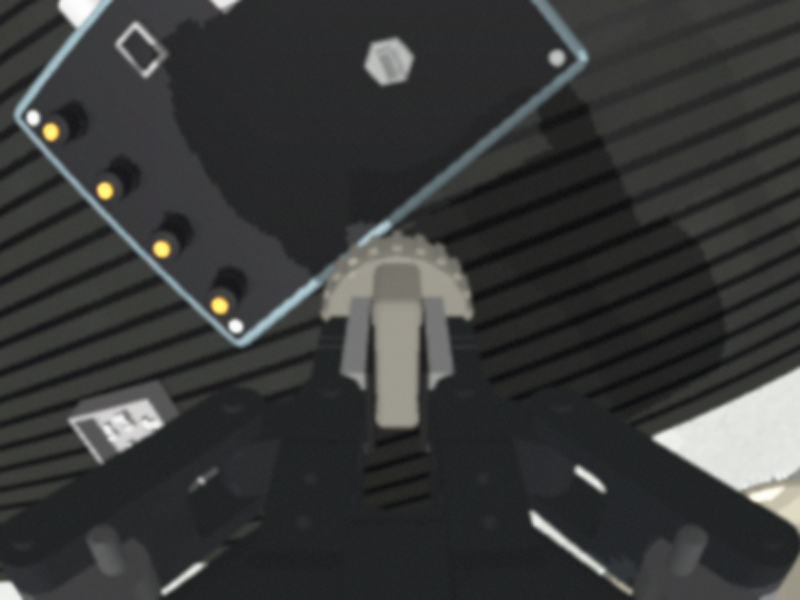

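The spindle blade is at crop (388,60), i.e. px (314,130), and its orientation is visible. The knob is held upright with its bar at crop x≈397, y 303–427. I'll enlarge the spindle; both go in one picture.

```bash
python3 - <<'E'
from h import *
d=dict(np.load("pics/w3.npz"))
c=cv2.resize(d["img"][112:148,290:338],None,fx=16,fy=16,interpolation=cv2.INTER_CUBIC)
c=np.clip((c.astype(float)-40)*1.3,0,255).astype(np.uint8)
for i in range(0,48,8):cv2.putText(c,str(290+i),(i*16,10),0,.4,(0,255,0))
for i in range(0,36,6):cv2.putText(c,str(112+i),(0,i*16+12),0,.4,(0,255,0))
cv2.imwrite("pics/c5.png",c)
T=np.array(d["T"])@np.linalg.inv(d["T_tool_cam"])
for u,v in[(398,303),(397,427),(376,427),(419,427)]:
    P=wplane(d,(120+u/2,100+v/2),170.36+19);print((T[:3,:3].T@(P-T[:3,3])).round(1))
E
```

```text
[ 18.7   0.  -19. ]
[-17.5  -0.2 -19. ]
[-17.6  -5.5 -19. ]
[-17.6   5.4 -19. ]
```

View pics/c5.png

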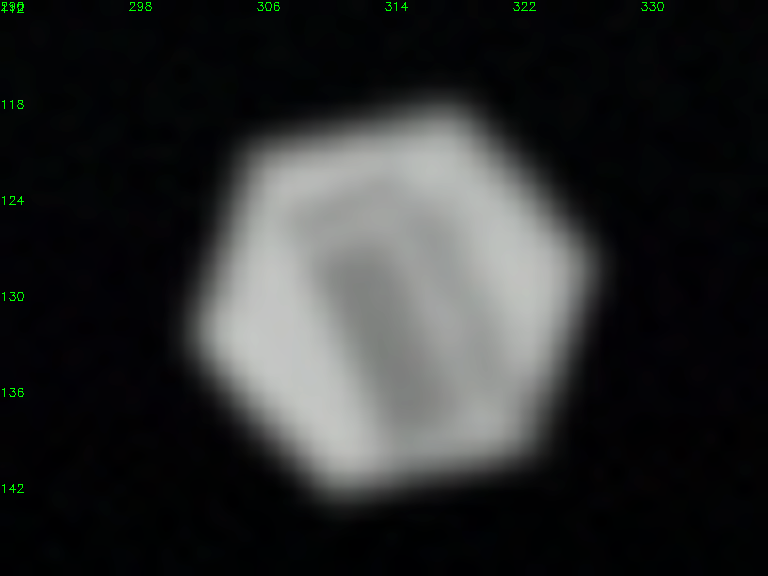

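```bash
python3 - <<'E'
from h import *
d=dict(np.load("pics/w3.npz"))
P=np.array([wplane(d,u,88) for u in[(309.5,128),(313.2,126.7),(313.3,138.5),(317.3,137.2)]])
print(P.mean(0));a=(P[0]+P[1]-P[2]-P[3])/2;print(a,np.linalg.norm(a),np.degrees(np.arctan2(a[1],a[0])),np.linalg.norm(P[0]-P[1]))
print("nut",wplane(d,(314.2,130.3),72.5))
E
```

```text
[548.89925051 108.66659484  88.        ]
[ 8.18848019 -0.35347235  0.        ] 8.196105810858977 -2.4717539794787906 2.8252133951529355
nut [548.71964468 108.25905079  72.5       ]
```

```bash
python3 -m crank '[0.015,-0.005,0,0,0,5,-1, 0.015,-0.005,0,0,0,5,-1,0.015,-0.005,0,0,0,5,-1,0.0105,-0.0043,-0.02,0,0,5.2,-1,0,0,-0.025,0,0,0,-1]'
python3 -m crank '[0,0,0,0,0,0,-1, 0,0,0,0,0,0,-1,0,0,0,0,0,0,-1]'
python3 -c "
from h import *
s=sense();print({k:s[k] for k in('position','tool_rot','force','ft_torque','q','gripper_width')})
d=wrist('w4');cv2.imwrite('pics/c6.png',cv2.resize(d['img'][150:350,220:420],None,fx=3,fy=3,interpolation=2))"
```

```text
time: 5.25
position: [550.6, 107.5, 125.6]
tool_rot: [-180.0, -0.2, -2.4]
force: [1.3, -1.4, -1.2]
gripper_width: 0.12
grasp_force: 78.6
time: 5.55
position: [548.5, 109.1, 126.4]
tool_rot: [-180.0, -0.1, -2.5]
force: [0.3, -0.2, -1.1]
gripper_width: 0.118
grasp_force: 78.6
{'position': array([548.52763151, 109.08233341, 126.39648982]), 'tool_rot': array([-1.79991427e+02, -6.65441120e-02, -2.48329227e+00]), 'force': array([ 0.27969605, -0.19833759, -1.1322864 ]), 'ft_torque': array([0.00952613, 0.01083612, 0.04207572]), 'q': array([ 5.13002205e+00,  3.02187519e+01,  9.33092790e+01, -3.82664448e-04,
        5.64048758e+01,  9.76135209e+01]), 'gripper_width': 0.11796479483508306}
```

View pics/c6.png

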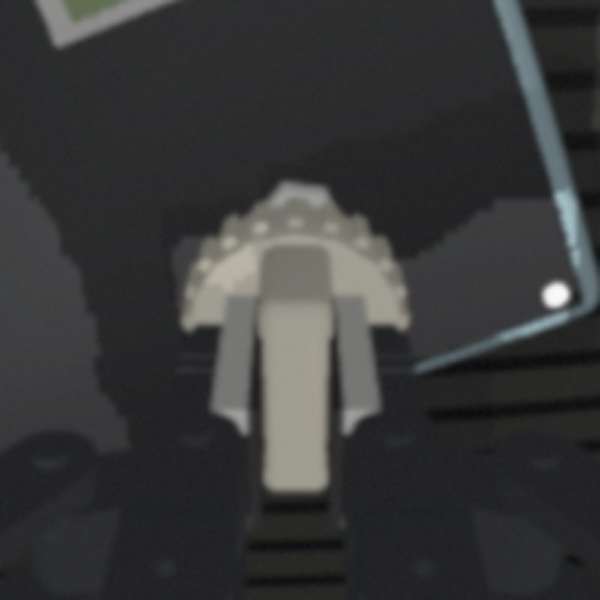

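The knob sits directly above the nut, with the nut's edge peeking out at crop (302,190), about 1 mm to the right. I'll shift y by -0.8 mm and descend.

```bash
python3 -m crank '[0,-0.0008,-0.014,0,0,0,-1, 0,0,-0.002,0,0,0,-1,0,0,-0.002,0,0,0,-1,0,0,0,0,0,0,-1]'
python3 -c "
from cell import sense
s=sense();print(s['position'],s['force'],s['ft_torque'])"
python3 -m crank '[0,0,-0.001,0,0,0,-1,0,0,-0.001,0,0,0,-1,0,0,0,0,0,0,-1]'
python3 -c "
from cell import sense
s=sense();print(s['position'],s['force'],s['ft_torque'])"
```

```text
time: 6.0
position: [548.2, 108.8, 107.7]
tool_rot: [-180.0, -0.0, -2.4]
force: [1.0, -0.4, -0.1]
gripper_width: 0.12
grasp_force: 78.6
[548.20084716 108.7507605  107.69814773] [ 1.04842653 -0.35453539 -0.05563022] [-0.0390847  -0.01416426  0.0170816 ]
time: 6.3
position: [548.6, 108.7, 105.5]
tool_rot: [-180.0, -0.1, -2.4]
force: [1.8, -0.4, 1.3]
gripper_width: 0.119
grasp_force: 78.7
[548.56728967 108.73366653 105.53584403] [ 1.83251266 -0.38155805  1.3353907 ] [-0.0288277  -0.34260907 -0.02136131]
```

```bash
python3 -m crank '[0.0005,0,-0.001,0,0,0,-1,0,0,-0.001,0,0,0,-1,0,0,0,0,0,0,-1]'
python3 -c "
from cell import sense
s=sense();print(s['position'],s['force'],s['ft_torque'])"
python3 -m crank '[0,0,-0.001,0,0,0,-1,0,0,-0.001,0,0,0,-1,0,0,0,0,0,0,-1]'
python3 -c "
from cell import sense
s=sense();print(s['position'],s['force'],s['ft_torque'])"
```

```text
time: 6.6
position: [548.8, 108.6, 103.2]
tool_rot: [180.0, -0.0, -2.4]
force: [2.3, -0.5, -1.7]
gripper_width: 0.115
grasp_force: 78.7
[548.8351507  108.61966384 103.21570076] [ 2.2978062  -0.45143962 -1.65019783] [-0.24142809 -0.61007795  0.02254366]
time: 6.9
position: [548.9, 108.6, 101.3]
tool_rot: [180.0, -0.0, -2.4]
force: [3.7, -0.8, 2.4]
gripper_width: 0.117
grasp_force: 79.0
[548.87143447 108.6220973  101.3176088 ] [ 3.71663507 -0.78516264  2.44856637] [-0.33303072 -0.74213295  0.01960939]
```

```bash
python3 -m crank '[0.0005,0,-0.001,0,0,0,-1,0.0003,0,-0.001,0,0,0,-1,0,0,0,0,0,0,-1]'
python3 -c "
from cell import sense
s=sense();print(s['position'],s['force'],s['ft_torque'])"
python3 -m crank '[0,0,-0.001,0,0,0,-1,0,0,-0.0005,0,0,0,-1,0,0,0,0,0,0,-1]'
python3 -c "
from cell import sense
s=sense();print(s['position'],s['force'],s['ft_torque'],s['gripper_width'])"
```

```text
time: 7.2
position: [549.1, 108.6, 99.0]
tool_rot: [180.0, 0.0, -2.4]
force: [1.6, -2.1, 0.1]
gripper_width: 0.119
grasp_force: 78.8
[549.0879528  108.62648407  99.04567322] [ 1.6058144  -2.09104257  0.08163582] [-0.3507846  -0.37125232 -0.02052706]
time: 7.5
position: [549.1, 108.7, 97.5]
tool_rot: [180.0, 0.0, -2.4]
force: [0.8, -3.0, -0.8]
gripper_width: 0.117
grasp_force: 78.7
[549.1227083  108.66823757  97.54318584] [ 0.81128925 -2.99421822 -0.76564556] [-0.35112898 -0.28689626 -0.04584733] 0.11705584127837666
```

Nearly home. I'll keep going in small steps and watch for the roof's rigid contact.

```bash
python3 -m crank '[0,-0.0004,-0.001,0,0,0,-1,0,0,0,0,0,0,-1]'
python3 -m crank '[0,0,-0.001,0,0,0,-1,0,0,0,0,0,0,-1]'
python3 -c "
from cell import sense
s=sense();print(s['position'],s['force'],s['ft_torque'],s['gripper_width'])"
```

```text
time: 7.7
position: [549.1, 108.3, 96.5]
tool_rot: [-180.0, 0.0, -2.4]
force: [1.4, -1.3, -2.8]
gripper_width: 0.119
grasp_force: 78.4
time: 7.9
position: [549.3, 108.4, 95.8]
tool_rot: [-180.0, 0.0, -2.4]
force: [-0.5, -0.3, 3.7]
gripper_width: 0.12
grasp_force: 79.4
[549.25750473 108.36322034  95.82222217] [-0.50141037 -0.31808077  3.7077077 ] [0.002747  0.1184652 0.01396  ] 0.12026362681822057
```

```bash
python3 -m crank '[0,0,-0.001,0,0,0,-1,0,0,0,0,0,0,-1]'
python3 -m crank '[0,0,-0.0005,0,0,0,-1,0,0,0,0,0,0,-1]'
python3 -c "
from cell import sense
s=sense();print(s['position'],s['force'],s['ft_torque'],s['gripper_width'])"
```

```text
time: 8.1
position: [549.4, 108.4, 95.4]
tool_rot: [-180.0, -0.0, -2.4]
force: [-3.8, -1.5, 14.5]
gripper_width: 0.118
grasp_force: 81.0
time: 8.3
position: [549.5, 108.4, 95.3]
tool_rot: [-180.0, -0.0, -2.4]
force: [-5.2, -1.1, 20.9]
gripper_width: 0.119
grasp_force: 82.0
[549.46366863 108.41031983  95.25823841] [-5.18589826 -1.0851624  20.92672341] [-0.18418578  0.93336051 -0.00990846] 0.11947202810348341
```

Home: rigid contact with underside at about 74.3. I'll relieve the push and start turning anticlockwise.

```bash
cat > t.py <<'E'
from cell import sense
s=sense();print(s['tool_rot'][2].round(2),'P',s['position'].round(1),'F',s['force'].round(1),'M',s['ft_torque'].round(3))
E
python3 -m crank '[-0.0002,0,0.001,0,0,0,-1,0,0,0,0,0,0,-1]'>/dev/null; python3 t.py
python3 -m crank '[0,0,0,0,0,2,-1,0,0,0,0,0,2,-1]'>/dev/null; python3 t.py
python3 -m crank '[0,0,0,0,0,2,-1,0,0,0,0,0,0,-1]'>/dev/null; python3 t.py
python3 -m crank '[0,0,0,0,0,2,-1,0,0,0,0,0,0,-1]'>/dev/null; python3 t.py
python3 -m crank '[0,0,0,0,0,2,-1,0,0,0,0,0,0,-1]'>/dev/null; python3 t.py
python3 -m crank '[0,0,0,0,0,2,-1,0,0,0,0,0,0,-1]'>/dev/null; python3 t.py
```

```text
-2.43 P [549.3 108.4  95.7] F [-2.   0.3  9.9] M [-0.098  0.274  0.016]
1.64 P [549.3 108.4  95.6] F [-1.6  0.6  9.2] M [ 0.065  0.202 -0.058]
3.65 P [549.4 108.4  95.6] F [-1.   0.6  9.5] M [0.081 0.147 0.013]
5.64 P [549.5 108.5  95.6] F [-0.4  0.   9. ] M [0.149 0.054 0.009]
7.64 P [549.5 108.5  95.6] F [-0.2  0.3  7.3] M [ 0.193  0.039 -0.042]
9.64 P [549.6 108.6  95.7] F [0.3 0.6 8.8] M [ 0.357 -0.082 -0.109]
```

```bash
for i in 1 2 3 4 5 6 7; do :; done
python3 -m crank '[0,0,0,0,0,1,-1,0,0,0,0,0,0,-1]'>/dev/null; python3 t.py
python3 -m crank '[0,0,0,0,0,1,-1,0,0,0,0,0,0,-1]'>/dev/null; python3 t.py
python3 -m crank '[0,0,0,0,0,1,-1,0,0,0,0,0,0,-1]'>/dev/null; python3 t.py
python3 -m crank '[0,0,0,0,0,1,-1,0,0,0,0,0,0,-1]'>/dev/null; python3 t.py
python3 -m crank '[0,0,0,0,0,1,-1,0,0,0,0,0,0,-1]'>/dev/null; python3 t.py
```

```text
10.6 P [549.6 108.6  95.7] F [-0.2  2.4  8.4] M [ 0.4   -0.001 -0.112]
11.6 P [549.6 108.6  95.7] F [0.4 3.1 7.7] M [ 0.417 -0.034 -0.053]
12.6 P [549.6 108.6  95.7] F [-0.8  2.9  8.1] M [ 0.451  0.017 -0.135]
13.6 P [549.6 108.7  95.7] F [-0.3  1.3  8.7] M [ 0.495  0.063 -0.068]
14.6 P [549.6 108.7  95.7] F [-0.4  3.1  9. ] M [ 0.566  0.039 -0.08 ]
```

```bash
cat > t.py <<'E'
from cell import sense,get_image
import numpy as np
L=[]
for i in range(4):
    s=sense();L.append(s['ft_torque'])
    if i<3:get_image('wrist')
L=np.array(L)
print(s['time'],s['tool_rot'][2].round(2),'P',s['position'].round(1),'F',s['force'].round(1),'M',L.mean(0).round(3),L[:,2].round(3))
E
python3 t.py
python3 -m crank '[0,0,0,0,0,1.5,-1]'>/dev/null; python3 t.py
python3 -m crank '[0,0,0,0,0,1.5,-1]'>/dev/null; python3 t.py
python3 -m crank '[0,0,0,0,0,1,-1]'>/dev/null; python3 t.py
python3 -m crank '[0,0,0,0,0,1,-1]'>/dev/null; python3 t.py
```

```text
10.65 14.57 P [549.6 108.7  95.7] F [-0.2  2.5  8.4] M [ 0.557  0.048 -0.057] [-0.08  -0.032 -0.078 -0.037]
10.9 16.09 P [549.5 108.6  95.7] F [-1.   1.8  9.3] M [ 0.386  0.091 -0.003] [-0.016 -0.011  0.018 -0.003]
11.15 17.58 P [549.5 108.6  95.7] F [-1.   1.5  8.4] M [ 0.386  0.114 -0.004] [-0.023 -0.     0.015 -0.008]
11.4 18.58 P [549.5 108.6  95.7] F [0.  2.7 9. ] M [ 0.425  0.106 -0.023] [-0.06  -0.031  0.014 -0.013]
11.65 19.58 P [549.5 108.6  95.7] F [-1.3  2.   8.9] M [ 0.405  0.11  -0.049] [-0.021 -0.043 -0.031 -0.1  ]
```

First click at yaw ≈ 15°. The next event will be either the stop at ~27° or a click at ~33°.

```bash

python3 -m crank '[0,0,0,0,0,2,-1]'>/dev/null; python3 t.py
python3 -m crank '[0,0,0,0,0,2,-1]'>/dev/null; python3 t.py
python3 -m crank '[0,0,0,0,0,1,-1]'>/dev/null; python3 t.py
python3 -m crank '[0,0,0,0,0,1,-1]'>/dev/null; python3 t.py
```

```text
11.9 21.59 P [549.5 108.6  95.7] F [-0.2  2.2  9.1] M [ 0.466  0.09  -0.046] [-0.087 -0.04  -0.044 -0.013]
12.15 23.58 P [549.6 108.8  95.7] F [-0.5  3.9  8.9] M [ 0.745  0.055 -0.065] [-0.097 -0.007 -0.084 -0.071]
12.4 24.57 P [549.6 108.8  95.7] F [-0.1  3.9  7.8] M [ 0.825  0.068 -0.075] [-0.076 -0.058 -0.078 -0.086]
12.65 25.57 P [549.6 108.9  95.7] F [0.1 5.6 8.7] M [ 0.982  0.046 -0.083] [-0.066 -0.043 -0.124 -0.098]
```

```bash

python3 -m crank '[0,0,0,0,0,0.8,-1]'>/dev/null; python3 t.py
```

```text
12.9 26.37 P [549.6 108.9  95.7] F [-0.4  5.   8. ] M [ 1.024  0.062 -0.087] [-0.073 -0.127 -0.089 -0.057]
```

```bash

python3 -m crank '[0,0.0005,0,0,0,0.8,-1]'>/dev/null; python3 t.py
python3 -m crank '[0,0,0,0,0,0.8,-1]'>/dev/null; python3 t.py
python3 -m crank '[0,0,0,0,0,0.8,-1]'>/dev/null; python3 t.py
```

```text
13.15 27.17 P [549.6 109.2  95.7] F [0.7 2.2 7.6] M [ 0.256  0.06  -0.101] [-0.157 -0.112 -0.075 -0.06 ]
13.4 27.97 P [549.5 109.1  95.7] F [-0.8  2.6  8.8] M [ 0.465  0.059 -0.121] [-0.127 -0.092 -0.153 -0.113]
13.65 28.77 P [549.5 109.1  95.7] F [0.4 2.2 8.8] M [ 0.465  0.089 -0.103] [-0.112 -0.091 -0.099 -0.109]
```

```bash

python3 -m crank '[0,0,0,0,0,0.8,-1]'>/dev/null; python3 t.py
python3 -m crank '[0,0,0,0,0,0.8,-1]'>/dev/null; python3 t.py
python3 -m crank '[0,0,0,0,0,0.8,-1]'>/dev/null; python3 t.py
```

```text
13.9 29.57 P [549.5 109.2  95.7] F [-0.5  3.1  9.7] M [ 0.496  0.083 -0.142] [-0.144 -0.098 -0.176 -0.151]
14.15 30.36 P [549.6 109.2  95.7] F [-0.6  2.9  7.8] M [ 0.599  0.055 -0.142] [-0.116 -0.18  -0.148 -0.124]
14.4 31.16 P [549.6 109.2  95.7] F [0.5 3.5 8.8] M [ 0.656  0.041 -0.172] [-0.192 -0.149 -0.156 -0.192]
```

```bash

python3 -m crank '[0,0,0,0,0,0.6,-1]'>/dev/null; python3 t.py
python3 -m crank '[0,0,0,0,0,0.6,-1]'>/dev/null; python3 t.py
```

```text
14.65 31.76 P [549.6 109.3  95.7] F [0.8 3.8 8.7] M [ 0.639  0.064 -0.243] [-0.292 -0.205 -0.227 -0.249]
14.9 32.36 P [549.5 109.3  95.7] F [-0.6  3.7  8.4] M [ 0.679  0.063 -0.243] [-0.212 -0.218 -0.322 -0.218]
```

Torque holds at 0.24–0.25 N m, about twice what a click takes, so this is the stop. Now clockwise; I expect clicks near yaw -2, -20, -38 and -56, and a 5th at -74.

```bash

python3 -m crank '[0,-0.0003,0,0,0,-3,-1,0,0,0,0,0,-4,-1,0,0,0,0,0,-4,-1]'>/dev/null; python3 t.py
python3 -m crank '[0,0,0,0,0,-4,-1,0,0,0,0,0,-4,-1]'>/dev/null; python3 t.py
python3 -m crank '[0,0,0,0,0,-3,-1]'>/dev/null; python3 t.py
python3 -m crank '[0,0,0,0,0,-3,-1]'>/dev/null; python3 t.py
python3 -m crank '[0,0,0,0,0,-3,-1]'>/dev/null; python3 t.py
python3 -m crank '[0,0,0,0,0,-2,-1]'>/dev/null; python3 t.py
```

```text
15.35 21.33 P [549.6 108.8  95.7] F [0.3 1.5 8.1] M [ 0.303  0.035 -0.003] [-0.038  0.011  0.033 -0.02 ]
15.7 13.33 P [549.5 108.7  95.7] F [-0.   1.1  9.3] M [0.104 0.133 0.044] [0.056 0.02  0.025 0.076]
15.95 10.34 P [549.5 108.7  95.7] F [-0.4  0.7  8.5] M [0.078 0.093 0.101] [0.143 0.102 0.107 0.053]
16.2 7.35 P [549.6 108.6  95.7] F [-1.1 -0.7  8.2] M [-0.042  0.049  0.092] [0.076 0.118 0.085 0.09 ]
16.45 4.34 P [549.6 108.5  95.7] F [-0.2 -1.2  8.7] M [-0.124  0.023  0.024] [0.034 0.023 0.036 0.005]
16.7 2.35 P [549.6 108.6  95.7] F [-0.5  0.5  8.9] M [-0.077  0.049  0.006] [ 0.026  0.032 -0.017 -0.018]
```

First click at ≈6°, so the rest should come near -12, -30 and -48, with the unwanted 5th at -66. Detent five should then be at about -52.

```bash

python3 -m crank '[0,0,0,0,0,-4,-1,0,0,0,0,0,-3,-1]'>/dev/null; python3 t.py
python3 -m crank '[0,0,0,0,0,-3,-1]'>/dev/null; python3 t.py
python3 -m crank '[0,0,0,0,0,-2,-1]'>/dev/null; python3 t.py
python3 -m crank '[0,0,0,0,0,-2,-1]'>/dev/null; python3 t.py
python3 -m crank '[0,0,0,0,0,-2,-1]'>/dev/null; python3 t.py
python3 -m crank '[0,0,0,0,0,-2,-1]'>/dev/null; python3 t.py
```

```text
17.05 -4.66 P [549.7 108.4  95.7] F [ 1.  -1.8  6.9] M [-0.417 -0.137  0.04 ] [0.087 0.026 0.023 0.023]
17.3 -7.65 P [549.8 108.3  95.7] F [ 1.5 -3.1  7.7] M [-0.614 -0.164  0.109] [0.144 0.085 0.127 0.081]
17.55 -9.64 P [549.8 108.2  95.7] F [ 1.  -3.3  7.6] M [-0.724 -0.181  0.125] [0.172 0.118 0.113 0.096]
17.8 -11.64 P [549.8 108.2  95.7] F [ 0.2 -3.4  8.5] M [-0.783 -0.16   0.065] [0.083 0.056 0.11  0.009]
18.05 -13.65 P [549.8 108.2  95.7] F [ 1.1 -3.7  8. ] M [-0.768 -0.115  0.03 ] [0.037 0.013 0.048 0.022]
18.3 -15.65 P [549.6 108.3  95.7] F [ 0.1 -2.7  8.3] M [-0.467  0.011  0.002] [ 0.026 -0.019  0.013 -0.013]
```

```bash

python3 -m crank '[0,-0.0003,0,0,0,-3,-1,0,0,0,0,0,-4,-1]'>/dev/null; python3 t.py
python3 -m crank '[0,0,0,0,0,-3,-1]'>/dev/null; python3 t.py
python3 -m crank '[0,0,0,0,0,-2,-1]'>/dev/null; python3 t.py
python3 -m crank '[0,0,0,0,0,-2,-1]'>/dev/null; python3 t.py
python3 -m crank '[0,0,0,0,0,-2,-1]'>/dev/null; python3 t.py
python3 -m crank '[0,0,0,0,0,-2,-1]'>/dev/null; python3 t.py
```

```text
18.65 -22.66 P [549.6 108.   95.7] F [ 0.2 -4.2  8.9] M [-0.72  -0.032  0.071] [0.11  0.074 0.052 0.048]
18.9 -25.65 P [549.7 107.8  95.7] F [ 0.6 -5.7  9.1] M [-1.009 -0.068  0.083] [0.093 0.123 0.043 0.074]
19.15 -27.64 P [549.6 107.8  95.6] F [-0.1 -5.3  9.2] M [-1.086 -0.04   0.117] [0.161 0.109 0.114 0.087]
19.4 -29.64 P [549.6 107.7  95.7] F [ 0.2 -6.7  9.4] M [-1.106 -0.007  0.119] [0.16  0.131 0.079 0.104]
19.65 -31.64 P [549.6 107.7  95.7] F [-0.4 -6.4  9.8] M [-1.035  0.022 -0.004] [-0.024 -0.023  0.031 -0.002]
19.9 -33.65 P [549.5 108.   95.7] F [-0.5 -2.8  9.2] M [-0.586  0.203 -0.003] [ 0.018 -0.028  0.002 -0.003]
```

Third click at ≈ -30.5. Now the fourth, expected at about -48.

```bash

python3 -m crank '[0,-0.0003,0,0,0,-4,-1,0,0,0,0,0,-3,-1]'>/dev/null; python3 t.py
python3 -m crank '[0,0,0,0,0,-3,-1]'>/dev/null; python3 t.py
python3 -m crank '[0,0,0,0,0,-2,-1]'>/dev/null; python3 t.py
python3 -m crank '[0,0,0,0,0,-2,-1]'>/dev/null; python3 t.py
python3 -m crank '[0,0,0,0,0,-2,-1]'>/dev/null; python3 t.py
python3 -m crank '[0,0,0,0,0,-2,-1]'>/dev/null; python3 t.py
```

```text
20.25 -40.65 P [549.3 107.6  95.6] F [-0.9 -4.   9.9] M [-0.81   0.262  0.057] [ 0.089  0.041 -0.002  0.1  ]
20.5 -43.65 P [549.3 107.5  95.6] F [-2.1 -5.7 10.7] M [-1.1    0.27   0.109] [0.169 0.052 0.106 0.108]
20.75 -45.64 P [549.2 107.4  95.6] F [-2.2 -6.5 11.1] M [-1.15   0.335  0.092] [0.135 0.105 0.035 0.094]
21.0 -47.64 P [549.2 107.4  95.6] F [-3.  -6.6 11. ] M [-1.136  0.333  0.067] [ 0.107  0.113  0.054 -0.007]
21.25 -49.65 P [549.2 107.5  95.6] F [-2.2 -1.1 10.5] M [-0.794  0.356  0.04 ] [0.081 0.06  0.014 0.004]
21.5 -51.65 P [549.1 107.7  95.6] F [-2.9 -3.2 10.8] M [-0.535  0.499 -0.042] [-0.077 -0.057 -0.027 -0.008]
```

Four clicks made, the fourth at about -48.5. The knob is still seated with 10 N down at z 95.6. I'll relieve the side force, release and rise.

```bash

python3 -m crank '[-0.0003,-0.0003,0,0,0,-0.8,-1,0,0,0,0,0,0,-1]'>/dev/null; python3 t.py
python3 -m crank '[0,0,0,0,0,0,-0.4,0,0,0,0,0,0,0,0,0,0,0,0,0,0,0,0,0,0,0,0,0]'; python3 t.py
python3 -m crank '[0,0,0.01,0,0,0,0,0,0,0.02,0,0,0,0,0,0,0.04,0,0,0,0,-0.02,0,0.04,0,0,0,0,0,0,0,0,0,0,0]'
python3 -m crank '[-0.04,0.01,0,0,0,0,0,-0.04,0.01,0,0,0,0,0,0,0,0,0,0,0,0,0,0,0,0,0,0,0]'
python3 - <<'E'
from h import *
d=wrist("w5");p=wproj(d,[549,108,100]);print(p,sense()["position"])
x,y=int(p[0]),int(p[1]);x0=max(0,x-60);y0=max(0,y-50)
print(x0,y0);cv2.imwrite("pics/c7.png",cv2.resize(d["img"][y0:y0+100,x0:x0+120],None,fx=6,fy=6,interpolation=2)[:600])
t=get_image("scene");np.savez("pics/s5.npz",**{k:np.array(v) for k,v in t.items()});cv2.imwrite("pics/s5.png",t["img"])
E
```

```text
21.85 -52.43 P [549.  107.6  95.6] F [-1.9 -2.3  9.2] M [-0.237  0.292 -0.04 ] [-0.046 -0.031 -0.047 -0.035]
time: 22.25
position: [548.8, 107.6, 95.1]
tool_rot: [180.0, 0.0, -52.4]
force: [-0.2, 0.2, 0.1]
gripper_width: 0.5
grasp_force: 0.0
22.4 -52.43 P [548.9 107.6  95.2] F [ 0.5  0.7 -0.3] M [-0.009  0.002  0.014] [ 0.027  0.04   0.018 -0.029]
time: 22.9
position: [529.4, 107.9, 210.6]
tool_rot: [-179.7, -0.2, -52.4]
force: [0.5, 0.4, -0.2]
gripper_width: 0.502
grasp_force: 0.0
time: 23.3
position: [448.5, 127.8, 205.9]
tool_rot: [-180.0, -0.0, -52.4]
force: [0.3, -0.3, -0.1]
gripper_width: 0.499
grasp_force: 0.0
[234.84513616 109.17693745] [449.37231788 127.66743025 205.77702323]
174 59
```

View pics/c7.png

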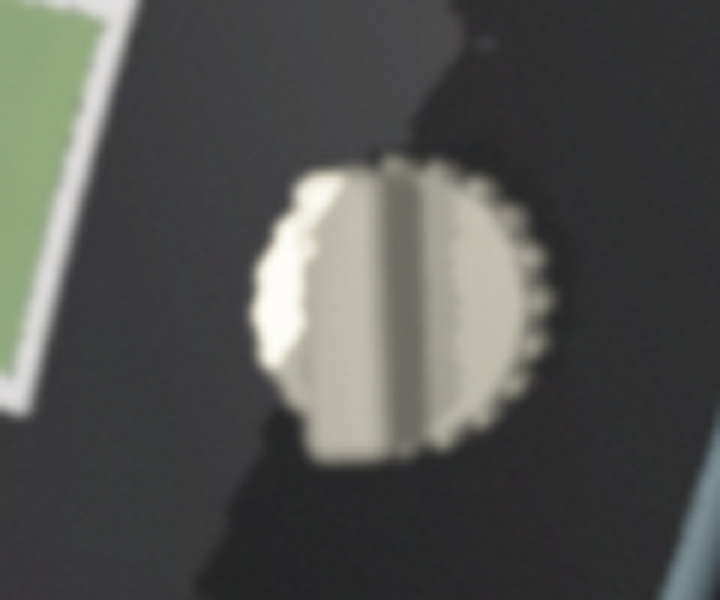

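The knob stands upright on the spindle with its bar running from crop (345,168) to (347,460). I'll check its angle and height numerically.

```bash
python3 - <<'E'
from h import *
d=dict(np.load("pics/w5.npz"))
u=lambda a,b:(174+a/6,59+b/6)
A,B,C,D=[wplane(d,u(*p),114.5) for p in[(343,170),(347,462),(312,455),(385,455)]]
a=A-B;print((A+B)/2,np.linalg.norm(a),np.degrees(np.arctan2(a[1],a[0])),np.linalg.norm(C-D))
t=dict(np.load("pics/s5.npz"));E=t["extrinsics"]
def pr(P):
    q=E[:3,:3]@P+E[:3,3];return (t["mtx"]@(q/q[2]))[:2]
for z in(114.5,74.5,70):print(z,pr(np.array([549.2,108.3,z])))
x,y=map(int,pr(np.array([549.2,108.3,90])))
cv2.imwrite("pics/c8.png",cv2.resize(t["img"][y-25:y+25,x-30:x+30],None,fx=10,fy=10,interpolation=2));print(x-30,y-25)
E
```

```text
[547.33494271 108.43773275 114.5       ] 37.66483499470934 -53.88128086874487 9.85022253877836
114.5 [355.07719456 188.51643897]
74.5 [354.04555465 200.00033906]
70 [353.93200208 201.26437151]
324 170
```

View pics/c8.png

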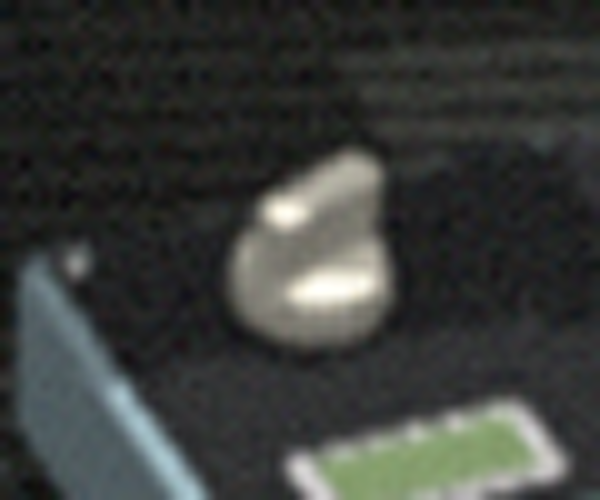

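The knob sits low on the panel at the spindle. Its bar is at -54°, against the fifth detent at about -52 to -56, and its length of 37.7 mm at z = 114.5 fits the home height. The robot is clear, so I'm handing in.

```bash
python3 -c "
from cell import job_done
print(job_done())"
```

```text
the job is handed in; nothing more can be done
None
```

The knob is back on the spindle and fully home. I turned it anticlockwise to the stop (about 0.25 N m, the top of the asked range), then clockwise four clicks to the fifth detent, and released it with the arm clear and nothing else touched.

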